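# Sweep the sample vials shut

### The job

Run closed fingertips lightly along the row of vials in the red rack, from the end with the white block to the other end, so that the four hinged lids swing fully shut one after the other in that order. Only touch the lids: do not lift the rack or shove it along the bench. Leave the lids in the blue rack standing open and everything else where it is.

Things in the scene. Friction and masses are not known exactly. Their poses are not given: they have to be found in the camera images.
- red_rack: Red loose rack, 56 mm wide (own x), 210 mm long (own y), about 0.7 kg, flat on the bench; origin: middle of its underside, z up. One row of 4 amber upright vials, 35 mm across, at own y = -69, -23, 23, 69 mm (vials 1 to 4), rims 80 mm above the bench. White block, 60 mm tall, at own y -105 to -75 mm. Vials hold green test pieces.
- blue_rack: Blue loose rack, 56 mm wide (own x), 210 mm long (own y), about 0.7 kg, flat on the bench; origin: middle of its underside, z up. One row of 4 amber upright vials, 35 mm across, at own y = -69, -23, 23, 69 mm (vials 1 to 4), rims 80 mm above the bench. White block, 60 mm tall, at own y -105 to -75 mm. Vials are empty.
- red_start (a point): middle of the top of the red rack's white block, 60 mm above the bench, own y = -90 mm: the end to start from
- red_rack_lid1 (a joint): vial 1's white lid, red rack: 38 mm disc, 4 mm thick; hinge along own x, 81 mm above the bench, 20 mm from the vial's centre towards the white block. 0 = shut (top 85 mm above the bench, reaching 43 mm from hinge to +y), 1.57 = upright, more = leaning back to the block, stop 2.0; starts 1.25 to 1.85. 15 g; stays where left, drops shut once below about 0.4
- red_rack_lid2 (a joint): lid of vial 2 in the red rack, hinged and behaving like vial 1's; pushed towards own +y it swings shut
- red_rack_lid3 (a joint): lid of vial 3 in the red rack, hinged and behaving like vial 1's; pushed towards own +y it swings shut
- red_rack_lid4 (a joint): lid of vial 4 in the red rack, hinged and behaving like vial 1's; pushed towards own +y it swings shut
- blue_rack_lid1 (a joint): lid of vial 1 in the blue rack, built like the red rack's, same meaning of values; starts 1.25 to 1.85
- blue_rack_lid2 (a joint): lid of vial 2 in the blue rack, built like the red rack's, same meaning of values; starts 1.25 to 1.85
- blue_rack_lid3 (a joint): lid of vial 3 in the blue rack, built like the red rack's, same meaning of values; starts 1.25 to 1.85
- blue_rack_lid4 (a joint): lid of vial 4 in the blue rack, built like the red rack's, same meaning of values; starts 1.25 to 1.85
- amber_bottle: bystander: brown glass bottle with blue cap, 80 mm across, 170 mm tall; origin under its centre
- red_cap: bystander: empty red screw cap lying open side up, 48 mm across, 30 mm tall; origin under its centre
- blue_cap1: bystander: blue cap between the racks, 30 mm across, 18 mm tall; origin under its centre
- blue_cap2: bystander: second blue cap, like the first, off to the right (-y)
- pipette: bystander: white and blue hand pipette lying on the bench along its own x, about 250 mm long, 50 mm wide, 26 mm tall; origin underneath its body
- wash_bottle: bystander: white wash bottle with red cap and bent spout, 84 mm across, 235 mm tall with spout; origin under its centre
Mind the look-alikes: they are no part of the job. What is shaped like the red_rack but turquoise is not meant.

How it is judged (in metres and radians):
On the way, in this order (a step that is already met when the one before it is completed fails the run):
1. lid 1 of the red rack is shut (value of joint red_rack_lid1 below 0.12 rad), for 0.05 s.
2. lid 2 of the red rack is shut (value of joint red_rack_lid2 below 0.12 rad), for 0.05 s.
3. lid 3 of the red rack is shut (value of joint red_rack_lid3 below 0.12 rad), for 0.05 s.
4. lid 4 of the red rack is shut (value of joint red_rack_lid4 below 0.12 rad), for 0.05 s.
At the end, for the whole second after the job is handed in: All four lids of the red rack are within 0.12 rad of shut, the four lids of the blue rack are still above 1.0 rad, the red rack stands flat (within 0.05 rad) and still, less than 30 mm from where it was, and the blue rack and other things are less than 30 mm from where they were (value of joint each of red_rack_lid1, red_rack_lid2, red_rack_lid3, red_rack_lid4 below 0.12 rad and value of joint each of blue_rack_lid1, blue_rack_lid2, blue_rack_lid3, blue_rack_lid4 above 1 rad and distance of each of red_rack, blue_rack, amber_bottle, red_cap, blue_cap1, blue_cap2, pipette, wash_bottle from where it was at the start of the episode below 0.03 m and height (world z) of red_rack below 0.008 m and angle between red_rack's own z axis and vertical below 0.05 rad and linear speed of red_rack below 0.02 m/s); the robot touches nothing.
It fails at once if the red or blue rack is lifted (12 mm) or tipped (0.2 rad) (height (world z) of any of red_rack, blue_rack above 0.012 m or angle between any of red_rack, blue_rack's own z axis and vertical above 0.2 rad).
It fails at once if the red rack is shoved more than 30 mm (distance of red_rack from where it was at the start of the episode above 0.03 m).
It fails at once if the fingers bear on the red rack or its lids with more than 30 N (contact force between the fingers and red_rack above 30 N).
It fails at once if a lid of the blue rack is pushed down below 1.0 rad (value of joint any of blue_rack_lid1, blue_rack_lid2, blue_rack_lid3, blue_rack_lid4 below 1 rad).
It fails at once if the blue rack or another thing on the bench is moved or lifted more than 30 mm (distance of any of blue_rack, amber_bottle, red_cap, blue_cap1, blue_cap2, pipette, wash_bottle from where it was at the start of the episode above 0.03 m).
It also fails if it takes over 30 s, if anything falls off the work surface, if the arm or the gripper's body presses on something with over 40 N, if the wrist force passes 120 N, or if a joint passes its speed limit or range.

### The arm

A 6-joint arm with a two-finger parallel gripper is mounted at the origin on the work surface. World frame = base frame: x ahead of the robot, y to its left, z up, the work surface at z = 0. Lengths are in mm, angles in rad, forces in N, time in s.
With the tool pointing down it reaches from about 400 to 925 mm from the base axis. Payload 12.5 kg.
Tool frame: the origin (TCP) lies at the centre of the arm's flange, where the gripper is bolted on; the fingertips stand 190 mm ahead of it and the grasp point (between the pads) lies 171 mm ahead of it; z points along the fingers, y is the direction in which the jaws open and shut (so a half turn about z gives the same grasp; the last joint's range is limited). The gripper opens to 95 mm and grips with 3 to 60 N. Pads are 20 mm wide; open, the fingers measure 119 mm over their backs; the gripper's body (75 mm by 180 mm) begins 59 mm behind the grasp point.
Start: joints at [-1.382, 0.491, 1.559, -0, 1.092, -0.106], TCP at [181.612, -598.032, 404.761] pointing down, gripper open.
Joint ranges: [-3.1, 3.1], [-0.84, 2.19], [0.05, 2.79], [-1.13, 4.28], [0.06, 2.93], [-2.69, 2.69]. Speed limits (rad/s): [2.22, 2.22, 2.79, 3.14, 3.14, 3.14].

### API

Orientations are given as [roll, pitch, yaw] about the fixed x, y, z axes, in that order (R = Rz(yaw) Ry(pitch) Rx(roll)).
In Python, from cell import env, optics gives the robot as it stands.
- The arm moves only by the tool apply_moves, never from a script. Its argument "commands" is a list of rows, each a list of 7 numbers: the turn, a rotation vector about the tool's x, y, z in degrees, then the shift along the tool's x, y, z in m, then the finger opening in m, from 0 to 0.0951. A call has 1 to 5 rows; each row shifts and turns the commanded pose from where the row before left it, along the tool's axes as they then stand; what a row does not reach is not made up. A row lasts 1/12 s, in which the tool goes at most 41.7 mm and 7.16 degrees, less where a joint would pass 70% of its speed; a pose out of reach is approached as far as the arm can. A call with a gripper value outside its range is refused whole. The fingers move at their own pace and stop on an object; the grip force is fixed at half the most. Time passes only in rows, so rows that do not move let the fingers close. It gives the time, the measured TCP pose, the force and the opening at its end, in the units of the state.
- env.state(): the state, without advancing time (a new reading comes with each control period).
- optics.read_camera(name): name is "scene" or "top" or "wrist"; returns a dict with "color" (400x640x3 uint8, red, green, blue), "fx", "fy", "cx", "cy" (pixels), "eye" and "rotation" of the camera in the world; the wrist camera has in their place "T_tool_cam" (4x4, takes a point from camera to tool coordinates, whose origin is the TCP and whose axes are the flange's). Camera axes: x right, y up, looking along -z (the intrinsics and any distortion apply to the point x, -y, -z); pixel columns grow to the right and rows downward; lengths in mm; the calibration is good to about 2 mm. A picture is of the moment at which its call begins: read the wrist's pose just before it. There is no depth.
- env.job_done(): hands the job in, once; it reports no verdict.
The state is a dict: "t": time; "joints": joint angles; "qvel": joint speeds; "tau": joint torques, N m; "eef_pos": TCP position; "tcp_rot": TCP orientation; "ft_force": force on the tool from outside, world axes, zero at the start; "moment": the same for the moment, N m; "opening": opening from 0.0 (shut) to 1.0 (fully open).
Only numpy, scipy, OpenCV 4.12 (cv2) and the standard library are available. Lean on these libraries where they do the work, as an engineer would, in place of code of your own. Each camera call takes 0.05 s, during which the arm holds its last target. There are 200 camera calls.

## Working session

There is one attempt and no reset: what is moved stays moved. The work goes in short steps, Python scripts to look and compute and a tool call to move; the robot and the scene stay as the last step left them, time stands still between calls to the robot, and variables do not carry over. Pictures are saved under pics/ and viewed, about 8 in all and at most 12, crops included, and the job is handed in when it is done.

Besides the shell and the picture viewer there is one more tool, called after "Request:" as a command line: name --pt "numbers of a row" for each row, then --argument value for the rest. apply_moves: Moves the arm, as the interface text tells. Its arguments: {"type":"object","properties":{"commands":{"type":"array","items":{"type":"array","items":{"type":"number"}}}},"required":["commands"]}

```bash
mkdir -p pics; ls; cat > h.py <<'E'
import numpy as np,cv2
from cell import env,optics
def snap(n,f):
    c=optics.read_camera(n); cv2.imwrite(f,c["color"][...,::-1]); np.savez(f+'.npz',**{k:v for k,v in c.items() if k!='color'}); return c
def ray(c,u,v,z):
    R=np.array(c["rotation"]);e=np.array(c["eye"])
    d=R@np.array([(u-c["cx"])/c["fx"],-(v-c["cy"])/c["fy"],-1]); return e+d*(z-e[2])/d[2]
E
python3 - <<'E'
from h import *
s=env.state();print({k:s[k] for k in ('t','eef_pos','tcp_rot','ft_force','opening')})
for n in ('top','scene'):
    c=snap(n,f'pics/{n}1.png');print(n,{k:v for k,v in c.items() if k!='color'})
E
```

```text
pics
{'t': 0.0, 'eef_pos': array([ 181.59955073, -597.99468427,  404.1508455 ]), 'tcp_rot': array([-3.14045392e+00, -1.01249657e-04,  2.94806725e-01]), 'ft_force': array([-0.58801763,  0.30602503,  0.08045202]), 'opening': 1.0004221845916745}
top {'fx': 442.34591824980146, 'fy': 442.34591824980146, 'cx': 317.98554220745854, 'cy': 199.79497237025979, 'eye': array([ 287.56858444,   19.27918635, 1421.51449897]), 'rotation': array([ 0.11186609, -0.0248155 , -1.59299908])}
scene {'fx': 385.99008384656025, 'fy': 385.99008384656025, 'cx': 322.5692021699333, 'cy': 201.75170492460086, 'eye': array([ 912.22717271, -486.47683902,  848.31638186]), 'rotation': array([ 0.72669239, -0.01189912,  0.76227868])}
```

```bash
sed -i 's/R=np.array(c\["rotation"\])/R=Rotation.from_euler("xyz",c["rotation"]).as_matrix()/; 1a from scipy.spatial.transform import Rotation' h.py; cat h.py | head -5
```

```text
import numpy as np,cv2
from scipy.spatial.transform import Rotation
from cell import env,optics
def snap(n,f):
    c=optics.read_camera(n); cv2.imwrite(f,c["color"][...,::-1]); np.savez(f+'.npz',**{k:v for k,v in c.items() if k!='color'}); return c
```

View pics/top1.png

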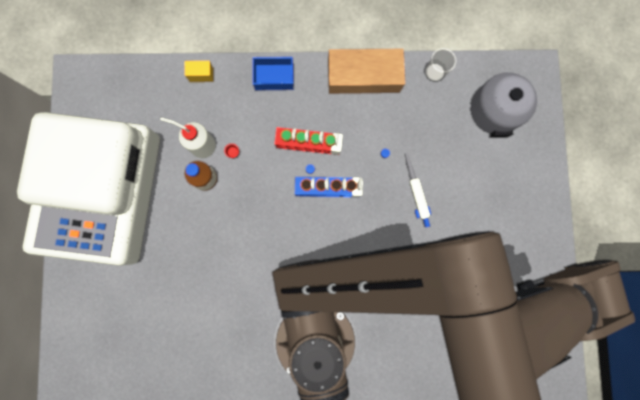

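View pics/scene1.png

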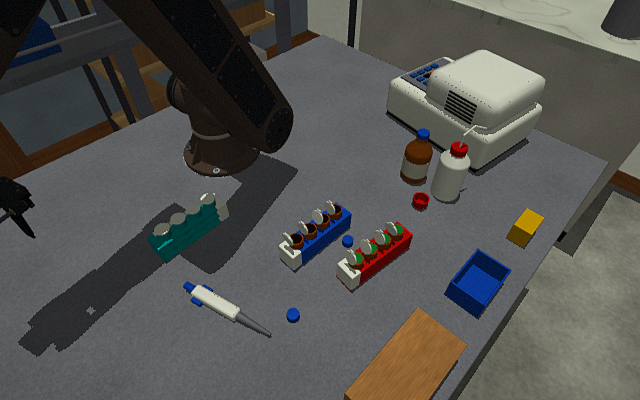

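The top view shows the red rack at about (309,140), with its white block on the right at (337,142). The blue rack is at (328,187), and the red cap is at (233,151). In the scene view the red rack is at (375,255), with its white block at the near left end (348,270). The blue rack is at (316,235), and the turquoise look-alike is at (188,228). I choose the red rack and will check it in one close crop.

```bash
python3 - <<'E'
from h import *
a=cv2.imread('pics/top1.png')[115:205,265:375];b=cv2.imread('pics/scene1.png')[195:295,325:420]
a=cv2.resize(a,(770,630),interpolation=cv2.INTER_CUBIC)[:350] # x7
b=cv2.resize(b,None,fx=2.5,fy=2.5,interpolation=cv2.INTER_CUBIC)
o=np.zeros((600,770,3),np.uint8);o[:350]=a;o[350:600,:b.shape[1]]=b;cv2.imwrite('pics/crop1.png',o)
c=np.load('pics/top1.png.npz')
for p in [(337,142,60),(276,130,0),(309,140,80),(328,187,80),(233,151,30),(363,187,60)]: print(p,ray(c,*p).round())
E
```

```text
(337, 142, 60) [622. -82.  60.]
(276, 130, 0) [680. 113.   0.]
(309, 140, 80) [624.   6.  80.]
(328, 187, 80) [476. -49.  80.]
(233, 151, 30) [605. 249.  30.]
(363, 187, 60) [ 477. -159.   60.]
```

View pics/crop1.png

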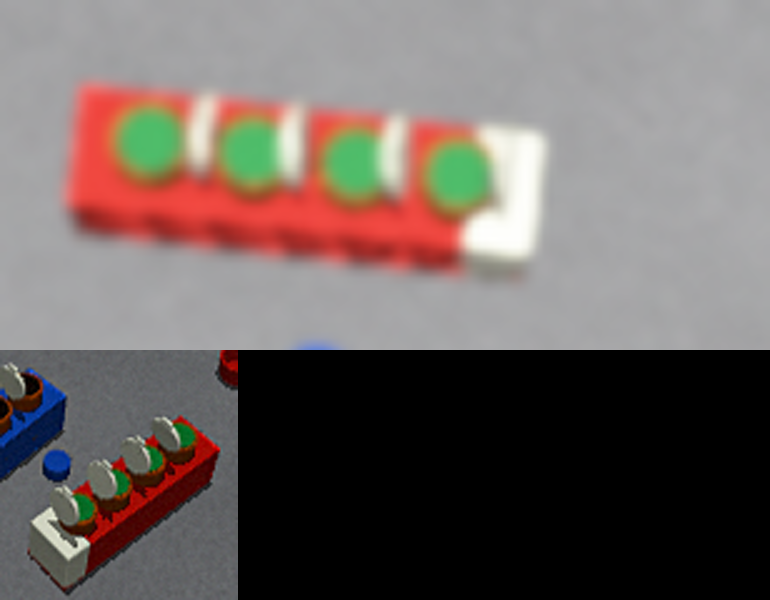

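The crop confirms it: a red rack with green pieces in amber vials. The vial centres are at crop px (459,177), (356,166), (252,155) and (150,144) for vials 1 to 4, and the white block is on the right. The lids stand open, hinged on the block side.

```bash
python3 - <<'E'
from h import *
c=np.load('pics/top1.png.npz')
P=np.array([ray(c,(u+.5)/7-.5+265,(v+.5)/7-.5+115,76) for u,v in [(459,177),(356,166),(252,155),(150,144)]])
print(P.round(1)); print(np.linalg.norm(np.diff(P,axis=0),axis=1))
o=np.array([-69,-23,23,69]);k=np.polyfit(o,P[:,:2],1);print('dir',k[0],'centre',k[1],'ang',np.arctan2(k[0][1],k[0][0]))
d=k[0]/np.linalg.norm(k[0])
for y in (-150,-130,-112,60,95,110):print(y,(k[1]+d*y).round(1), np.hypot(*(k[1]+d*y)).round())
# block corners check
for u,v,z in[(547,132,60),(537,255,60),(85,88,45)]:
    p=ray(c,(u+.5)/7-.5+265,(v+.5)/7-.5+115,z)[:2]-k[1];print(p@d,p@[d[1],-d[0]])
E
```

```text
[[624.9 -59.5  76. ]
 [630.6 -13.8  76. ]
 [636.3  32.3  76. ]
 [642.   77.4  76. ]]
[46.03312402 46.43395316 45.51132502]
dir [0.12432716 0.99304969] centre [633.4457478    9.12266229] ang 1.4462470555415403
-150 [ 614.8 -139.7] 630.0
-130 [ 617.3 -119.9] 629.0
-112 [ 619.5 -102. ] 628.0
60 [640.9  68.7] 645.0
95 [645.2 103.4] 653.0
110 [647.1 118.3] 658.0
-106.97601634607294 29.034280405846534
-107.92827750689689 -27.694115850852956
103.41778075814229 30.64715911131678
```

Request:
apply_moves --pt "0 0 4.8 0 0 0 0" --pt "0 0 4.8 0 0 0 0" --pt "0 0 4.8 0 0 0 0" --pt "0 0 4.8 0 0 0 0" --pt "0 0 4.8 0 0 0 0"

```text
t: 0.52
eef_pos: [181.6, -598.0, 404.4]
tcp_rot: [-3.141, 0.0, -0.128]
ft_force: [0.5, -0.2, 0.7]
opening: 0.706
```

```bash
cat > go.py <<'E'
from h import *
import sys
s=env.state();R=Rotation.from_euler('xyz',s['tcp_rot']).as_matrix()
d=np.array([.1242,.9923]);c=np.array([633.45,9.12])
g=np.r_[c+d*float(sys.argv[1]),190+float(sys.argv[2])]
p=s['eef_pos'];print('t',s['t'],p.round(1),s['tcp_rot'].round(4),'F',s['ft_force'].round(1),s['opening'].round(2))
q=p[:2]-c;print('own y',(q@d).round(1),'lat',(q@[d[1],-d[0]]).round(1),'tip z',(p[2]-190).round(1),'tool shift to goal',(R.T@(g-p)).round(1))
E
python3 go.py -145 200
```

```text
Traceback (most recent call last):
  File "go.py", line 6, in <module>
    p=s['eef_pos'];print('t',s['t'],p.round(1),s['tcp_rot'].round(4),'F',s['ft_force'].round(1),s['opening'].round(2))
                                                                                                ^^^^^^^^^^^^^^^^^^
AttributeError: 'float' object has no attribute 'round'
```

```bash
sed -i "s/s\['opening'\].round(2)/round(s['opening'],3)/" go.py; python3 go.py -145 200
```

```text
t 0.5167 [ 181.6 -598.   404.4] [-3.1411e+00  2.0000e-04 -1.2820e-01] F [ 0.5 -0.2  0.7] 0.706
own y -658.6 lat -372.9 tip z 214.4 tool shift to goal [ 371.  -514.9   14.6]
```

Request:
apply_moves --pt "0 0 0 0.02 -0.027 0 0" --pt "0 0 0 0.02 -0.027 0 0" --pt "0 0 0 0.02 -0.027 0 0" --pt "0 0 0 0.02 -0.027 0 0" --pt "0 0 0 0.02 -0.027 0 0"

```text
t: 0.93
eef_pos: [298.3, -475.2, 404.5]
tcp_rot: [-3.141, 0.0, -0.124]
ft_force: [1.7, 0.2, -0.3]
opening: 0.358
```

Request:
apply_moves --pt "0 0 0 0.02 -0.027 0 0" --pt "0 0 0 0.02 -0.027 0 0" --pt "0 0 0 0.02 -0.027 0 0" --pt "0 0 0 0.02 -0.027 0 0" --pt "0 0 0 0.02 -0.027 0 0"

```text
t: 1.35
eef_pos: [414.4, -353.5, 404.6]
tcp_rot: [-3.141, 0.0, -0.124]
ft_force: [0.4, -0.7, 0.6]
opening: 0.023
```

Request:
apply_moves --pt "0 0 0 0.02 -0.027 0 0" --pt "0 0 0 0.02 -0.027 0 0" --pt "0 0 0 0.02 -0.027 0 0" --pt "0 0 0 0.02 -0.027 0 0" --pt "0 0 0 0.01 -0.01 0 0"

```text
t: 1.77
eef_pos: [519.2, -246.2, 404.5]
tcp_rot: [-3.141, 0.0, -0.122]
ft_force: [-0.1, -0.2, 0.0]
opening: 0.005
```

```bash
python3 go.py -145 91; python3 - <<'E'
from h import *
s=env.state();c=snap('wrist','pics/w1.png');print(c['T_tool_cam'],c['fx'],c['cx'],c['cy'])
E
```

```text
t 1.7667 [ 519.2 -246.2  404.5] [-3.141e+00  2.000e-04 -1.220e-01] F [-0.1 -0.2  0. ] 0.005
own y -267.5 lat -81.7 tip z 214.5 tool shift to goal [  82.  -122.2  123.6]
[[-2.80185824e-04  9.55020521e-01  2.96539585e-01  8.45355121e+01]
 [ 9.99999840e-01  4.13228814e-04 -3.85972814e-04 -1.37933971e+00]
 [-4.91150659e-04  2.96539430e-01 -9.55020484e-01  2.04062728e+01]
 [ 0.00000000e+00  0.00000000e+00  0.00000000e+00  1.00000000e+00]] 304.7418124739506 312.81676761003774 201.8439268381083
```

View pics/w1.png

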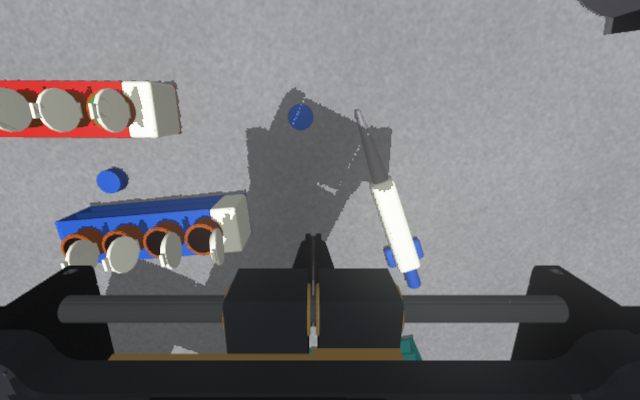

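The wrist view shows the red rack at upper left with its block end at about (156,82)–(158,136), parallel to the tool axes. The closed fingertips are at (313,237). The blue rack is below left and the pipette is on the right.

```bash
python3 - <<'E'
from h import *
c=np.load('pics/w1.png.npz');s=env.state()
T=np.eye(4);T[:3,:3]=Rotation.from_euler('xyz',s['tcp_rot']).as_matrix();T[:3,3]=s['eef_pos'];T=T@c['T_tool_cam']
d=np.array([.1242,.9923]);k=np.array([633.45,9.12])
for u,v,z in [(155,82,60),(158,136,60),(180,133,0),(176,84,0),(122,81,60),(131,137,60)]:
    r=T[:3,:3]@[(u-c['cx'])/c['fx'],-(v-c['cy'])/c['fx'],-1];p=T[:3,3]+r*(z-T[2,3])/r[2]
    q=p[:2]-k;print((u,v),p.round(1),'own y',(q@d).round(1),'x',(q@[d[1],-d[0]]).round(1))
E
```

```text
(155, 82) [ 646.7 -102.4   60. ] own y -109.0 x 27.0
(158, 136) [595.1 -91.1  60. ] own y -104.3 x -25.6
(180, 133) [593.8 -88.7   0. ] own y -102.0 x -27.2
(176, 84) [649.5 -98.1   0. ] own y -104.4 x 29.3
(122, 81) [651.6 -70.2  60. ] own y -76.4 x 27.9
(131, 137) [597.6 -62.9  60. ] own y -75.9 x -26.7
```

Request:
apply_moves --pt "0 0 0 0.02 -0.03 0 0" --pt "0 0 0 0.02 -0.03 0 0" --pt "0 0 0 0.02 -0.03 0 0" --pt "0 0 0 0.02 -0.03 0.02 0" --pt "0 0 0 0 0 0.02 0"

```text
t: 2.23
eef_pos: [614.1, -136.6, 364.7]
tcp_rot: [-3.142, -0.003, -0.121]
ft_force: [0.2, 0.0, -0.2]
opening: 0.004
```

Request:
apply_moves --pt "0 0 0 0 0 0.02 0" --pt "0 0 0 0 0 0.02 0" --pt "0 0 0 0 0 0.02 0" --pt "0 0 0 0 0 0.01 0" --pt "0 0 0 0 0 0 0"

```text
t: 2.65
eef_pos: [611.1, -140.5, 292.5]
tcp_rot: [-3.141, 0.004, -0.125]
ft_force: [-0.2, -0.3, -0.4]
opening: 0.003
```

```bash
python3 go.py -120 91
```

```text
t 2.65 [ 611.1 -140.5  292.5] [-3.141   0.0039 -0.1247] F [-0.2 -0.3 -0.4] 0.003
own y -151.2 lat -3.6 tip z 102.5 tool shift to goal [  3.6 -31.2  11.5]
```

Request:
apply_moves --pt "0 0 0 0.004 0 0.011 0" --pt "0 0 0 0 -0.008 0 0" --pt "0 0 0 0 -0.008 0 0" --pt "0 0 0 0 -0.008 0 0" --pt "0 0 0 0 0 0 0"

```text
t: 3.07
eef_pos: [618.8, -114.6, 284.5]
tcp_rot: [3.142, -0.001, -0.123]
ft_force: [-0.7, 0.0, 0.1]
opening: 0.005
```

```bash
python3 go.py -69 91
```

```text
t 3.0667 [ 618.8 -114.6  284.5] [ 3.1415e+00 -1.0000e-03 -1.2260e-01] F [-0.7  0.   0.1] 0.005
own y -124.6 lat 0.8 tip z 94.5 tool shift to goal [ -0.7 -55.6   3.5]
```

Request:
apply_moves --pt "0 0 0 0 -0.008 0.003 0" --pt "0 0 0 0 -0.008 0 0" --pt "0 0 0 0 -0.008 0 0" --pt "0 0 0 0 -0.008 0 0" --pt "0 0 0 0 -0.008 0 0"

```text
t: 3.48
eef_pos: [623.6, -75.8, 280.8]
tcp_rot: [3.141, -0.0, -0.124]
ft_force: [0.1, -0.9, -0.4]
opening: 0.007
```

Request:
apply_moves --pt "0 0 0 0 -0.006 0 0" --pt "0 0 0 0 0 0 0"

```text
t: 3.65
eef_pos: [624.4, -69.4, 280.7]
tcp_rot: [-3.142, 0.0, -0.123]
ft_force: [-0.3, -0.0, 0.4]
opening: 0.007
```

```bash
python3 go.py -30 91; python3 - <<'E'
from h import *
snap('wrist','pics/w2.png');c=snap('scene','pics/s2.png')
a=cv2.imread('pics/w2.png')[:,:400];b=cv2.imread('pics/s2.png')[180:310,270:430];b=cv2.resize(b,None,fx=2.5,fy=2.5,interpolation=cv2.INTER_CUBIC)
b=b[:400];o=np.zeros((400,800,3),np.uint8);o[:,:400]=a;o[:b.shape[0],400:400+b.shape[1]]=b;cv2.imwrite('pics/c2.png',o)
E
```

```text
t 3.65 [624.4 -69.4 280.7] [-3.1415e+00  1.0000e-04 -1.2300e-01] F [-0.3 -0.   0.4] 0.007
own y -79.1 lat 0.8 tip z 90.7 tool shift to goal [ -0.7 -49.1  -0.3]
```

View pics/c2.png

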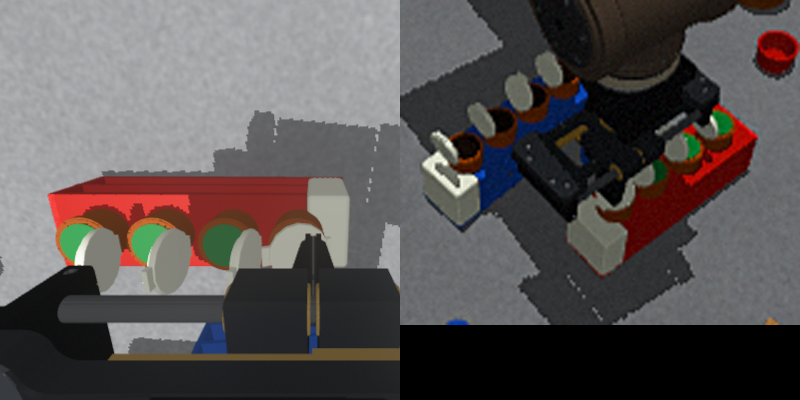

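In the wrist view lid 1 lies shut over vial 1 at (298,240). Lids 2 to 4 still stand open at (245,250), (172,258) and (100,258), and the rack hasn't moved. I'll carry on at the same height.

Request:
apply_moves --pt "0 0 0 0 -0.009 0 0" --pt "0 0 0 0 -0.009 0 0" --pt "0 0 0 0 -0.009 0 0" --pt "0 0 0 0 -0.009 0 0" --pt "0 0 0 0 -0.009 0 0"

```text
t: 4.17
eef_pos: [629.9, -25.0, 280.7]
tcp_rot: [3.142, -0.0, -0.124]
ft_force: [-0.8, -1.3, 0.8]
opening: 0.008
```

Request:
apply_moves --pt "0 0 0 0 0 0 0" --pt "0 0 0 0 0 0 0"

```text
t: 4.33
eef_pos: [629.9, -25.4, 280.7]
tcp_rot: [3.141, 0.0, -0.123]
ft_force: [-0.5, 0.2, -1.1]
opening: 0.007
```

Request:
apply_moves --pt "0 0 0 0 -0.009 0 0" --pt "0 0 0 0 -0.009 0 0" --pt "0 0 0 0 -0.009 0 0" --pt "0 0 0 0 -0.009 0 0" --pt "0 0 0 0 -0.009 0 0"

```text
t: 4.75
eef_pos: [635.5, 19.6, 280.7]
tcp_rot: [3.142, -0.0, -0.124]
ft_force: [-1.0, -0.6, -0.0]
opening: 0.003
```

Request:
apply_moves --pt "0 0 0 0 0 0 0" --pt "0 0 0 0 0 0 0"

```text
t: 4.92
eef_pos: [635.4, 19.2, 280.7]
tcp_rot: [3.141, -0.0, -0.123]
ft_force: [0.1, -0.6, 0.7]
opening: 0.002
```

```bash
python3 go.py 75 91; python3 -c "
from h import *
snap('wrist','pics/w3.png')"
```

```text
t 4.9167 [635.4  19.2 280.7] [ 3.1415 -0.     -0.123 ] F [ 0.1 -0.6  0.7] 0.002
own y 10.3 lat 0.7 tip z 90.7 tool shift to goal [ -0.6 -64.7  -0.3]
```

View pics/w3.png

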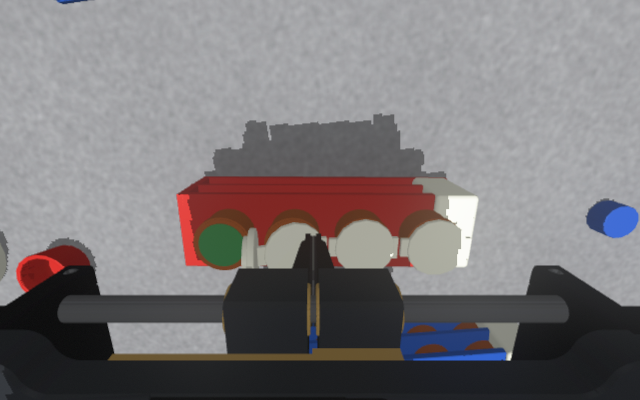

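Lids 1 to 3 lie shut at (433,247), (365,245) and (293,247). Lid 4 still stands open at (250,248). I'll sweep on past lid 4.

Request:
apply_moves --pt "0 0 0 0 -0.009 0 0" --pt "0 0 0 0 -0.009 0 0" --pt "0 0 0 0 -0.009 0 0" --pt "0 0 0 0 -0.009 0 0" --pt "0 0 0 0 -0.009 0 0"

```text
t: 5.38
eef_pos: [641.1, 64.3, 280.7]
tcp_rot: [3.142, -0.0, -0.124]
ft_force: [-0.3, 0.8, -0.8]
opening: 0.005
```

Request:
apply_moves --pt "0 0 0 0 -0.01 0 0" --pt "0 0 0 0 -0.01 0 0" --pt "0 0 0 0 0 0 0" --pt "0 0 0 0 0 -0.02 0" --pt "0 0 0 0 0 -0.03 0"

```text
t: 5.8
eef_pos: [643.1, 83.3, 328.6]
tcp_rot: [3.141, 0.005, -0.124]
ft_force: [-0.1, -0.3, 0.2]
opening: 0.005
```

Request:
apply_moves --pt "0 0 0 0 0 -0.03 0" --pt "0 0 0 0 0 -0.03 0" --pt "0 0 0 0 0 -0.03 0" --pt "0 0 0 0 0 0 0" --pt "0 0 0 0 0 0 0"

```text
t: 6.22
eef_pos: [643.3, 83.0, 422.3]
tcp_rot: [-3.141, -0.003, -0.124]
ft_force: [0.8, -0.6, -0.9]
opening: 0.004
```

```bash
python3 go.py 75 91; python3 -c "
from h import *
snap('wrist','pics/w4.png');snap('scene','pics/s4.png')
b=cv2.resize(cv2.imread('pics/s4.png')[190:300,265:425],None,fx=3.5,fy=3.5,interpolation=cv2.INTER_CUBIC)
a=cv2.imread('pics/w4.png')[100:300,50:610]
cv2.imwrite('pics/c4.png',np.vstack([a,b]))"
```

```text
t 6.2167 [643.3  83.  422.3] [-3.1412e+00 -3.1000e-03 -1.2410e-01] F [ 0.8 -0.6 -0.9] 0.004
own y 74.5 lat 0.6 tip z 232.3 tool shift to goal [ -1.   -0.4 141.3]
```

View pics/c4.png

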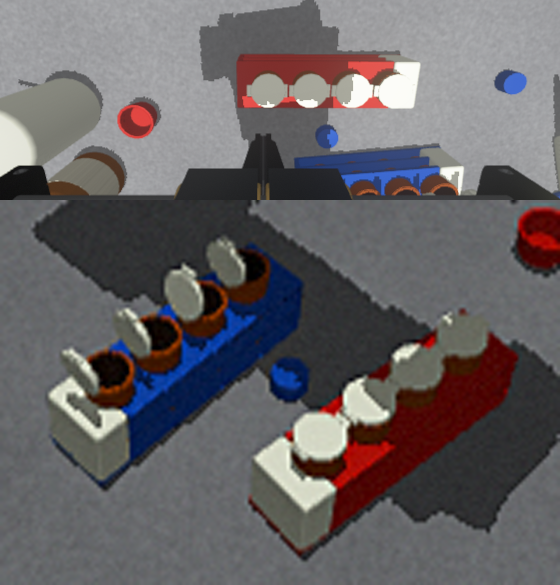

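All four red lids lie flat, at wrist crop px (268,90) to (396,90). The four blue lids still stand open, and the racks and caps are in place. Handing in.

```bash
python3 -c "
from h import *
print(env.job_done())"
```

```text
the job is handed in; nothing more can be done
None
```

The four lids of the red rack are shut. I closed them in order 1 to 4 with one sweep of the closed fingertips along the row, about 91 mm above the bench, starting from the white-block end. The job was handed in at about 6.3 s; no verdict is reported.

- **Lids:** wrist and scene pictures after lid 1, after lid 3 and at the end showed the lids shutting in order. I did not take a picture between lids 2 and 3, so their order there rests on the sweep itself. I judged "shut" by eye, as the joint angles cannot be read.
- **Forces:** the readings at the end of each move stayed within about 2 N.
- **Rest of the scene:** the last pictures showed the four blue lids standing open and no visible shift of either rack. The caps beside the racks also looked unmoved, and the arm was clear above everything. I did not re-measure positions at the end.
- **Measurements:** the top and wrist cameras agreed on the red rack's position to about 4 mm. No check failed.

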